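# Load the trim gauge and draw its spring pointer to the mark

### The arm

A 6-joint arm with a two-finger parallel gripper is mounted at the origin on the work surface. World frame = base frame: x ahead of the robot, y to its left, z up, the work surface at z = 0. Lengths are in m, angles in rad, forces in N, time in s.
With the tool pointing down it reaches from about 0.375 to 0.975 m from the base axis. Payload 3.8 kg.
Tool frame: the origin (TCP) lies midway between the tips of the shut fingers; the grasp point (between the pads) lies 19 mm behind it; z points along the fingers, y is the line along which they close (so a half turn about z gives the same grasp; the last joint's range is limited). The gripper opens to 85 mm and grips with 20 to 120 N. Pads are 22 mm wide; open, the fingers measure 114 mm over their backs; the gripper's body (76 mm by 85 mm) begins 54 mm behind the grasp point. The pads swing forward as they close: fully open they stand 13 mm farther back than shut.
Start: joints at [-1.355, 0.264, 1.604, -0, 1.274, -0.037], TCP at [0.169, -0.654, 0.231] pointing down, gripper open.
Joint ranges: [-2.63, 2.63], [-0.94, 2.18], [0.31, 2.57], [-1.31, 4.45], [0, 2.66], [-2.55, 2.55]. Speed limits (rad/s): [2.57, 2.57, 3.14, 3.14, 3.14, 3.14].

### API

Orientations are given as a rotation vector (axis times angle).
In Python, from workcell import bot, read_camera, camera_info, ticket gives the robot as it stands.
- The arm moves only by the tool servo_tool, never from a script. Its argument "targets" is a list of rows, each an object of numbers: "hand": the closure, from -1 (fully open) to 1 (shut); "x", "y", "z": the shift along the tool's x, y, z as a fraction of full scale; "roll": the turn about the tool's z as a fraction of full scale. In form: [{"hand": .., "x": .., "y": .., "z": .., "roll": ..}, ...]. A call has 1 to 10 rows; each row is the pose to reach, as a shift and turn from the pose commanded when the call began, along the tool's axes at that moment, turning the shorter way round; what a row does not reach only later rows make up. Full scale, the value 1, is 50 cm for a shift and 180 degrees for a turn. A row lasts 1/12 s, in which the tool goes at most 41.7 mm and 7.16 degrees, less where a joint would pass 70% of its speed; a pose out of reach is approached as far as the arm can. A call with a number of a shift or a turn outside -1 to 1 is refused whole. A call with a gripper value outside its range is refused whole. The fingers move at their own pace and stop on an object; "grip_force" is the grip in N (left out, the last holds). Time passes only in rows, so rows that repeat a pose let the fingers close. It gives the time, the measured TCP pose, the force, the opening and the grip force at its end, in the units of the state.
- bot.read_state(): the state, without advancing time (a new reading comes with each control period).
- read_camera(name): name is "side" or "top" or "wrist"; returns the picture (384x512x3 uint8, red, green, blue); there is no depth.
- camera_info(name): a dict with "fx", "fy", "cx", "cy" (pixels), "eye" and "orientation" of the camera in the world; the wrist camera has in their place "T_tool_cam" (4x4, takes a point from camera to tool coordinates, whose origin is the TCP and whose axes are the flange's). Camera axes: x right, y down, z forward; pixel columns grow to the right and rows downward; lengths in m; the calibration is good to about 2 mm. A picture is of the moment at which its call begins: read the wrist's pose just before it. camera_info takes no time and is no camera call.
- ticket.finish_job(): hands the job in; it is judged then, once.
The state is a dict: "time": time; "q": joint angles; "joint_vel": joint speeds; "joint_torque": joint torques, N m; "tool_pos": TCP position; "tcp_rot": TCP orientation; "wrist_force": force on the tool from outside, world axes, zero at the start; "torque": the same for the moment, N m; "width": opening from 0.0 (shut) to 1.0 (fully open); "grip_force": force on a finger pad.
Only numpy, scipy, OpenCV 4.12 (cv2) and the standard library are available. Lean on these libraries where they do the work, as an engineer would, in place of code of your own. Each camera call takes 0.05 s, during which the arm holds its last target. There are 200 camera calls.

### The job

Pick up the plain polished aluminium blank by its rim only, never touching its flat faces, and set it gently flat in the trim gauge's nest between the four small posts. Then pull the gauge's spring rod out by its upright grip post until its feeler pin stands right over the blade of the index, and finish while still holding it there against the spring: do not let go. Leave the index where it is set, and everything else on the bench alone.

Things in the scene. Friction and masses are not known exactly. Their poses are not given: they have to be found in the camera images.
- blank: The blank: plain aluminium disc without a hole, 64 mm across, 4 mm thick, 36 g, polished on both faces. Origin: centre of its underside, z up. It lies flat on a stand, up to 3 mm off the stand's axis.
- stand: The blank's stand, fixed to the bench: steel foot 68 mm across, 6 mm high, on it a wooden pin 40 mm across, top 30 mm above the bench, so the disc's rim overhangs it all round by about 12 mm. Origin: underside centre. A like stand on the gauge's other side bears the pierced ring; which side is which varies.
- gauge: The trim gauge, fixed to the bench. Origin on the bench under the nest's centre; z up; x runs along the rod from the nest to the green barrel, y to the left of that. Dark steel base 10 mm high, x = -60 to 270 mm, y = -70 to 110 mm. The barrel (36 mm across) starts at x = 130 mm, its top 88 mm above the bench.
- nest (a point): Centre of the top of the nest's steel pedestal (44 mm across, 30 mm above the bench, 20 mm above the gauge's base), where the blank is to lie; axes as the gauge's. Four posts, 8 mm thick, pointed above 35 mm, 42 mm high over the bench, stand at gauge x, y = +-26.5, +-26.5 mm; the blank has 1.5 mm play between them. Its rim is free for fingers along the gauge's x or y axis.
- rod (a joint): How far the rod is drawn out (m): 0 at rest, it can go to 0.095. It slides towards the gauge's -x and its spring pulls it back, with about 4 N at rest plus 1.2 N for each 10 mm; let go, it springs home.
- grip_post (a point): Grip point on the rod's upright steel post, 110 mm above the bench, 14 mm under the post's top; the post is 12 mm along the gauge's x, 16 mm across, and free all round from 80 mm above the bench upward. At rest at gauge x = 85 mm, y = 0; axes as the gauge's; moves with the rod. Below it a scriber points down (lowest 48 mm above the bench).
- feeler (a point): Lowest point of the feeler pin (6 mm thick), 38 mm above the bench, hanging from the rod's cross arm 90 mm to the gauge's +y side of the grip post (cross arm 67 to 73 mm above the bench). Axes as the gauge's; moves with the rod.
- mark (a point): Middle of the top of the index's upright blade (3 mm thick, 26 mm long across the gauge), 32.5 mm above the bench; axes as the gauge's. The index is a small brass block with this blade, clamped (stiff) on the ruler strip at the gauge's +y edge, straight below the feeler's path.
- index (a joint): Where the index is set (m): the rod's reading at which the feeler stands right over the blade. Between 0.045 and 0.075; not to be moved.
- washer: Bystander: pierced aluminium ring, 64 mm across with a 28 mm hole, 4 mm thick, lying on the other stand. Leave it alone.
- dish: Bystander: spun aluminium dish, 150 mm across, 28 mm high. Leave it alone.
- wax_box: Bystander: yellow carton 75 x 150 x 45 mm. Leave it alone.
- wax_block: Bystander: grey-brown block 60 x 90 x 35 mm. Leave it alone.
- spanner: Bystander: steel spanner lying flat. Leave it alone.
- spray: Bystander: white spray bottle with a red head, about 195 mm high. Leave it alone.
- former: Bystander: turned wooden former, 110 mm across, 80 mm high. Leave it alone.
Mind the look-alikes: they are no part of the job. What is shaped like the blank but black or green is not meant.

How it is judged:
On the way:
1. the blank lies flat in the nest, let go, before the rod is drawn (horizontal distance between blank and nest below 0.004 m and z of blank in the frame of nest between -0.003 and 0.003 m and angle between blank's own z axis and vertical below 0.06 rad and contact force between the fingers and blank below 0.1 N and value of joint rod below 0.01 m), for 0.2 s.
At the end, for the whole second after the job is handed in: The blank lies flat in the nest (within 4 mm of its centre, 3 mm of its height, 0.06 rad), not touched; the fingers hold the rod (more than 4 N) at rest with the feeler pin over the index blade (centres within 4.5 mm along the rod, so that pin and blade still overlap) (horizontal distance between blank and nest below 0.004 m and z of blank in the frame of nest between -0.003 and 0.003 m and angle between blank's own z axis and vertical below 0.06 rad and contact force between the fingers and blank below 0.1 N and x of feeler in the frame of mark between -0.0045 and 0.0045 m and velocity of joint rod between -0.01 and 0.01 m/s and contact force between the fingers and rod above 4 N); the arm keeps its last pose, push and grip.
It fails at once if the fingers or arm touch a polished face of the blank (contact force between any of the fingers, the arm and blank_c1 above 0.3 N).
It fails at once if the blank is dropped or thrown (it falls, unheld, from about 2 cm or more) (linear speed of blank above 0.6 m/s and contact force between the fingers and blank below 0.1 N).
It fails at once if the index is moved from its setting by more than 3 mm (distance of mark from where it was at the start of the episode above 0.003 m).
It fails at once if something else on the bench is moved by more than 2 cm (distance of any of washer, dish, wax_box, wax_block, spanner, spray, former from where it was at the start of the episode above 0.02 m).
It also fails if it takes over 64 s, if anything falls off the work surface, if the arm or the gripper's body presses on something with over 40 N, if the wrist force passes 120 N, or if a joint passes its speed limit or range.

## Working session

There is one attempt and no reset: what is moved stays moved. The work goes in short steps, Python scripts to look and compute and a tool call to move; the robot and the scene stay as the last step left them, time stands still between calls to the robot, and variables do not carry over. Pictures are saved under pics/ and viewed, at most 10 in all, crops included, and the job is handed in when it is done.

Besides the shell and the picture viewer there is one more tool, called after ">>>" by a JSON object that holds its "name" and its "arguments". servo_tool: Moves the arm, as the interface text tells. Its arguments: {"type":"object","properties":{"targets":{"type":"array"},"grip_force":{"type":"number"}},"required":["targets"]}

```bash
mkdir -p pics; cat > h.py <<'E'
import numpy as np, cv2
from scipy.spatial.transform import Rotation as R
from workcell import bot, read_camera, camera_info, ticket
def snap(n,f):
    im=read_camera(n); cv2.imwrite(f'pics/{f}.png',im[:,:,::-1]); return im
E
python3 - <<'E'
from h import *
for n in ['side','top','wrist']: print(n,camera_info(n))
s=bot.read_state(); print(s)
a=snap('top','top1'); b=snap('side','side1'); c=snap('wrist','wrist1')
E
```

```text
side {'fx': 453.0904636448363, 'fy': 453.0904636448363, 'cx': 267.2377790897963, 'cy': 197.18149248377105, 'eye': array([ 0.0864024 , -1.02123779,  0.84387983]), 'orientation': array([-2.11700181,  0.46390944, -0.2306673 ])}
top {'fx': 466.20785992599235, 'fy': 466.20785992599235, 'cx': 255.03886916263687, 'cy': 193.63192248408726, 'eye': array([0.26377373, 0.02460095, 1.50912902]), 'orientation': array([-2.16590299,  2.05654721, -0.20528738])}
wrist {'fx': 304.7813154764227, 'fy': 304.7813154764227, 'cx': 251.9988824263576, 'cy': 192.05026140263877, 'T_tool_cam': array([[-9.92518806e-05, -9.60958871e-01, -2.76691233e-01,
         7.03682541e-02],
       [ 9.99999925e-01, -1.99307035e-04,  3.33490835e-04,
         4.45748231e-04],
       [-3.75617485e-04, -2.76691179e-01,  9.60958818e-01,
        -1.44067233e-01],
       [ 0.00000000e+00,  0.00000000e+00,  0.00000000e+00,
         1.00000000e+00]])}
{'time': 0.0, 'q': array([-1.35490587e+00,  2.64752015e-01,  1.60537180e+00, -1.11841973e-05,
        1.27366778e+00, -3.68898472e-02]), 'joint_vel': array([-1.05134047e-03, -5.14393835e-04,  1.38925671e-05,  7.40834884e-04,
        6.21360380e-05, -4.48173662e-04]), 'joint_torque': array([-6.82892096e-05, -5.15112376e+01, -3.67313862e+01,  1.02264369e-04,
        1.29425753e-02,  6.59628085e-07]), 'tool_pos': array([ 0.16866257, -0.65284624,  0.22996396]), 'tcp_rot': array([-3.11436100e+00, -3.95739227e-01,  3.25229120e-04]), 'wrist_force': array([ 1.06288592, -0.6707351 ,  0.08138823]), 'torque': array([-0.0340878 , -0.00287054, -0.05079317]), 'grip_force': 0.0, 'width': 0.9954320057426693}
```

```bash
python3 - <<'E'
import cv2,numpy as np
a=[cv2.imread(f'pics/{n}1.png') for n in ['top','side']]
cv2.imwrite('pics/top1b.png',cv2.resize(a[0],(800,600),interpolation=cv2.INTER_CUBIC))
cv2.imwrite('pics/side1b.png',cv2.resize(a[1],(800,600),interpolation=cv2.INTER_CUBIC))
E
```

```text
(no output)
```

View pics/top1b.png

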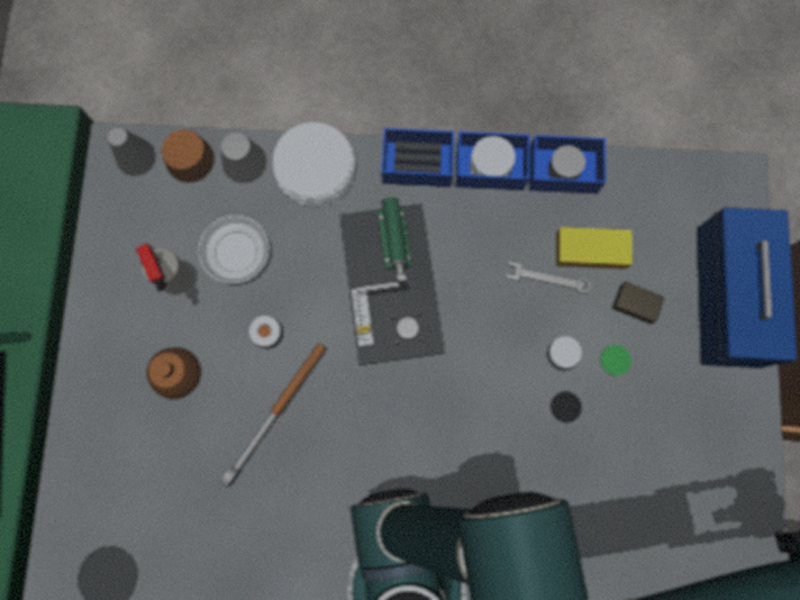

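View pics/side1b.png

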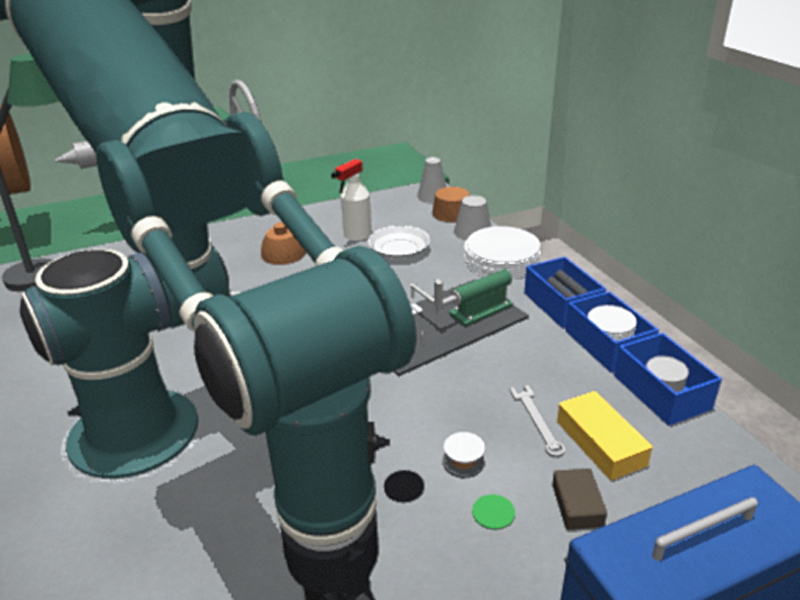

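The candidates in the top view (800x600 px) are:
- a white disc at (565,352), on a stand
- a ring with a wooden centre at (264,331)
- a black disc at (566,406) and a green disc at (615,359), both on the bench
- discs in the bins at the back

The white, unpierced disc on a stand at (565,352), or side (464,447), fits the blank. The nest is at about (407,327) and the grip post at about (403,284). I'll confirm with an enlarged crop.

```bash
python3 - <<'E'
import cv2,numpy as np
t=cv2.imread('pics/top1.png'); s=cv2.imread('pics/side1.png')
def c(im,x,y,w,h,W,H): return cv2.resize(im[y:y+h,x:x+w],(W,H),interpolation=cv2.INTER_CUBIC)
# gauge top crop x215-290,y120-240 (5x) ; blank top 340-390,y200-250 (5x); side blank; side gauge
A=c(t,215,120,75,120,375,600)
B=c(t,335,200,60,50,300,250)
C=c(s,265,260,80,65,320,260) 
D=c(s,245,165,100,80,400,320)
o=np.zeros((600,800,3),np.uint8); o[:, :375]=A; o[:250,380:680]=B; o[270:590,380:780]=D
cv2.imwrite('pics/crop1.png',o)
E
cat >> h.py <<'E'
def ray(n,u,v,st=None):
    c=camera_info(n); d=np.array([(u-c['cx'])/c['fx'],(v-c['cy'])/c['fy'],1.])
    if n=='wrist':
        Rt=R.from_rotvec(st['tcp_rot']).as_matrix(); T=c['T_tool_cam']
        return st['tool_pos']+Rt@T[:3,3], Rt@T[:3,:3]@d
    return np.array(c['eye']), R.from_rotvec(c['orientation']).as_matrix()@d
def atz(r,z): return r[0]+r[1]*(z-r[0][2])/r[1][2]
def tri(*rs):
    A=0;b=0
    for e,d in rs:
        d=d/np.linalg.norm(d);P=np.eye(3)-np.outer(d,d);A=A+P;b=b+P@e
    p=np.linalg.solve(A,b); return p,[round(np.linalg.norm((np.eye(3)-np.outer(d,d)/(d@d))@(p-e))*1000,1) for e,d in rs]
E
python3 - <<'E'
from h import *
k=1.5625
p=lambda n,u,v:ray(n,u/k,v/k)
print('blank',tri(p('top',565.5,352),p('side',464,447)), atz(p('top',565.5,352),.034))
print('post',tri(p('top',403,285),p('side',438,282)))
print('nest',atz(p('top',407,327),.03),'barrel end',atz(p('top',391,203),.088))
for c in [(341,213),(421,205),(443,354),(359,364)]: print(atz(p('top',*c),.01))
E
```

```text
blank (array([ 0.48050178, -0.30190279,  0.03182814]), [np.float64(0.7), np.float64(0.7)]) [ 0.47950865 -0.30119093  0.034     ]
post (array([0.58861852, 0.03364249, 0.12433424]), [np.float64(7.2), np.float64(7.2)])
nest [0.51509914 0.0238676  0.03      ] barrel end [0.76073561 0.0694208  0.088     ]
[0.75990538 0.17827489 0.01      ]
[0.78679669 0.0069345  0.01      ]
[ 0.46574696 -0.05338765  0.01      ]
[0.43601795 0.11900446 0.01      ]
```

View pics/crop1.png

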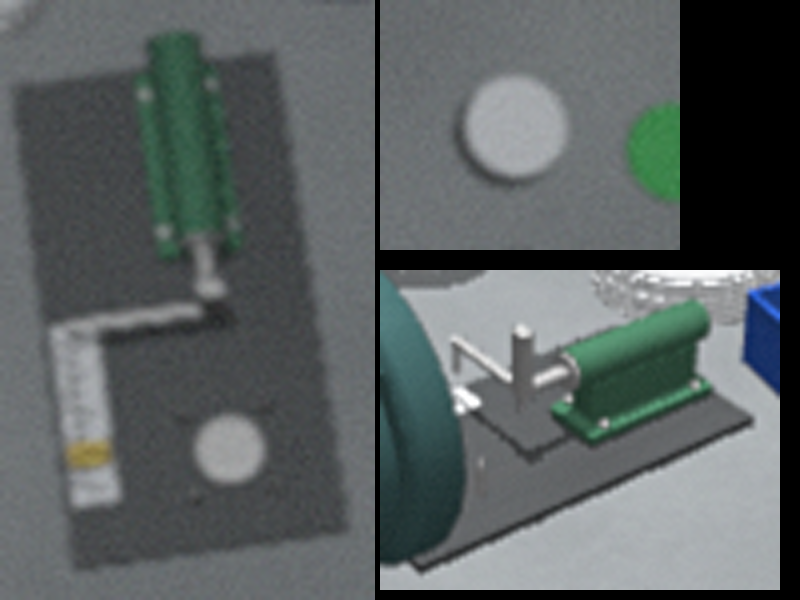

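The crop confirms it: the plain, unpierced disc at crop (515,126) is the blank. The gauge is yawed about 10.3°, with the barrel at top, post at crop (210,285), nest at (230,450) and index at (88,455). The blank triangulates to z≈0.032 (expected 0.034). I'm moving above it now.

>>> {"name": "servo_tool", "arguments": {"targets": [{"hand": -1, "x": 0.39, "y": -0.26, "z": 0.07, "roll": 0}, {"hand": -1, "x": 0.39, "y": -0.26, "z": 0.07, "roll": 0}, {"hand": -1, "x": 0.39, "y": -0.26, "z": 0.07, "roll": 0}, {"hand": -1, "x": 0.39, "y": -0.26, "z": 0.07, "roll": 0}, {"hand": -1, "x": 0.39, "y": -0.26, "z": 0.07, "roll": 0}, {"hand": -1, "x": 0.39, "y": -0.26, "z": 0.07, "roll": 0}, {"hand": -1, "x": 0.39, "y": -0.26, "z": 0.07, "roll": 0}, {"hand": -1, "x": 0.39, "y": -0.26, "z": 0.07, "roll": 0}]}}

```text
time: 0.82
tool_pos: [0.3259, -0.4773, 0.1957]
tcp_rot: [-3.115, -0.401, 0.001]
wrist_force: [-1.4, -0.1, -0.5]
width: 1.0
grip_force: 0.0
```

>>> {"name": "servo_tool", "arguments": {"targets": [{"hand": -1, "x": 0.388, "y": -0.265, "z": 0.07, "roll": 0.022}, {"hand": -1, "x": 0.388, "y": -0.265, "z": 0.07, "roll": 0.022}, {"hand": -1, "x": 0.388, "y": -0.265, "z": 0.07, "roll": 0.022}, {"hand": -1, "x": 0.388, "y": -0.265, "z": 0.07, "roll": 0.022}, {"hand": -1, "x": 0.388, "y": -0.265, "z": 0.07, "roll": 0.022}, {"hand": -1, "x": 0.388, "y": -0.265, "z": 0.07, "roll": 0.022}, {"hand": -1, "x": 0.388, "y": -0.265, "z": 0.07, "roll": 0.022}, {"hand": -1, "x": 0.388, "y": -0.265, "z": 0.07, "roll": 0.022}, {"hand": -1, "x": 0.388, "y": -0.265, "z": 0.07, "roll": 0.022}]}}

```text
time: 1.57
tool_pos: [0.4795, -0.3034, 0.1615]
tcp_rot: [3.127, 0.287, -0.0]
wrist_force: [-0.3, -0.3, 0.1]
width: 1.003
grip_force: 0.0
```

```bash
cat >> h.py <<'E'
def disc(im,lo=120,amin=1500):
    # ellipses of bright grey blobs
    h=cv2.cvtColor(im,cv2.COLOR_RGB2HSV); m=((h[...,1]<50)&(h[...,2]>lo)).astype(np.uint8)
    m=cv2.morphologyEx(m,cv2.MORPH_OPEN,np.ones((5,5)))
    cs,_=cv2.findContours(m,cv2.RETR_EXTERNAL,cv2.CHAIN_APPROX_NONE)
    return [cv2.fitEllipse(c) for c in cs if cv2.contourArea(c)>amin]
E
python3 - <<'E'
from h import *
s=bot.read_state(); im=snap('wrist','w2'); 
print(s['time'],s['tool_pos'],R.from_rotvec(s['tcp_rot']).as_matrix().round(4))
for lo in (130,160,190):
    for e in disc(im,lo): print(lo,e,atz(ray('wrist',*e[0],s),.034))
E
```

```text
1.5667 [ 0.47949818 -0.30340126  0.16146251] [[ 9.832e-01  1.823e-01 -2.000e-04]
 [ 1.823e-01 -9.832e-01 -9.000e-04]
 [-4.000e-04  9.000e-04 -1.000e+00]]
130 ((310.55023193359375, 270.1200866699219), (73.70165252685547, 114.69281768798828), 29.042945861816406) [ 0.40259062 -0.37793513  0.034     ]
130 ((242.1206512451172, 198.35513305664062), (81.90202331542969, 101.927734375), 38.6864013671875) [ 0.46423042 -0.29751804  0.034     ]
130 ((250.65960693359375, 141.31512451171875), (290.48309326171875, 574.6241455078125), 89.80071258544922) [ 0.5176356  -0.29578624  0.034     ]
```

View pics/w2.png

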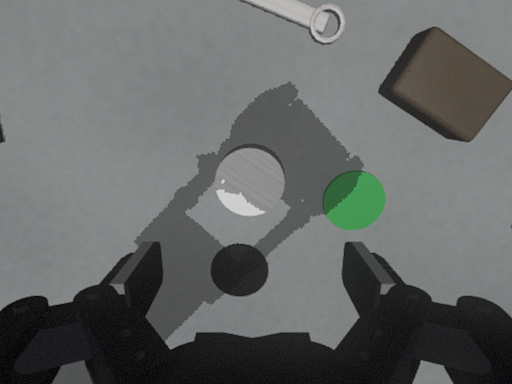

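The wrist view shows the blank as a grey disc, partly in shadow, at (250,180) with edges at 215/285 and 144/216. The black disc is at (240,269) and the green one at (354,200). All match the first identification.

```bash
python3 - <<'E'
from h import *
s=bot.read_state()
w=ray('wrist',250,180,s); t=ray('top',362,225.3); sd=ray('side',464/1.5625,447/1.5625)
print(atz(w,.034),tri(w,t),tri(w,sd),tri(w,t,sd))
im=cv2.imread('pics/w2.png'); g=cv2.cvtColor(im,cv2.COLOR_BGR2GRAY)
for v in (170,180): print(g[v,205:225],g[v,275:296])
print(g[138:152,250],g[208:224,250])
E
```

```text
[ 0.48267529 -0.301887    0.034     ] (array([ 0.48070528, -0.30260077,  0.02677111]), [np.float64(0.5), np.float64(0.5)]) (array([ 0.48173005, -0.30177817,  0.03129724]), [np.float64(0.4), np.float64(0.4)]) (array([ 0.48106694, -0.30193969,  0.03118268]), [np.float64(0.9), np.float64(1.2), np.float64(0.5)])
[ 92  89  93  91  90  88  93  91  88  91  88 114 143 146 142 141 143 140
 141 142] [142 144 144 143 140 142 142 115  66  82  94  93  91  93  93  95  88  90
  93  86  90]
[ 92  89  93  94  93  93  94  92  93 113 134 144 141 142 140 132 156 194
 211 179] [139 139 135 139 139 144 145 144 147 118  85  90  94  89  96  94  92  92
  90  91  91]
[ 88  90  92  89  91  78  64  60  59  85 124 145 143 148] [206 201 204 205 203 204 206 194 156 139 137 140 138 138 138 139]
```

>>> {"name": "servo_tool", "arguments": {"grip_force": 25, "targets": [{"hand": -1, "x": 0.0034, "y": -0.0022, "z": 0.06, "roll": 0}, {"hand": -1, "x": 0.0034, "y": -0.0022, "z": 0.12, "roll": 0}, {"hand": -1, "x": 0.0034, "y": -0.0022, "z": 0.18, "roll": 0}, {"hand": -1, "x": 0.0034, "y": -0.0022, "z": 0.23, "roll": 0}, {"hand": -1, "x": 0.0034, "y": -0.0022, "z": 0.26, "roll": 0}, {"hand": -1, "x": 0.0034, "y": -0.0022, "z": 0.285, "roll": 0}, {"hand": -1, "x": 0.0034, "y": -0.0022, "z": 0.3, "roll": 0}, {"hand": -1, "x": 0.0034, "y": -0.0022, "z": 0.307, "roll": 0}, {"hand": -1, "x": 0.0034, "y": -0.0022, "z": 0.307, "roll": 0}]}}

```text
time: 2.37
tool_pos: [0.481, -0.3014, 0.0077]
tcp_rot: [-3.128, -0.287, 0.0]
wrist_force: [-0.1, -1.1, -0.1]
width: 1.003
grip_force: 0.0
```

```bash
python3 - <<'E'
from h import *
s=bot.read_state(); im=snap('wrist','w3'); print(s['tool_pos'],s['wrist_force'],s['width'])
b=snap('side','s3')
cv2.imwrite('pics/c3.png',np.hstack([cv2.resize(im[150:384,60:452],(400,300))[:,:,::-1],cv2.resize(b[230:330,240:340],(300,300),interpolation=2)[:,:,::-1]]))
E
```

```text
[ 0.48103579 -0.30140762  0.00768912] [-0.12438998 -1.12367346 -0.09638624] 1.0031489893533836
```

View pics/c3.png

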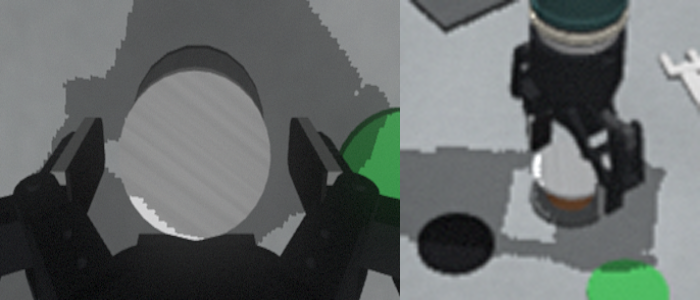

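The open fingers straddle the disc evenly: pads at 103/290, disc edges at 120/270 in the crop. I'm closing on the rim.

>>> {"name": "servo_tool", "arguments": {"grip_force": 25, "targets": [{"hand": 1, "x": 0, "y": 0, "z": 0, "roll": 0}, {"hand": 1, "x": 0, "y": 0, "z": 0, "roll": 0}, {"hand": 1, "x": 0, "y": 0, "z": 0, "roll": 0}, {"hand": 1, "x": 0, "y": 0, "z": 0, "roll": 0}, {"hand": 1, "x": 0, "y": 0, "z": 0, "roll": 0}, {"hand": 1, "x": 0, "y": 0, "z": 0, "roll": 0}]}}

```text
time: 2.97
tool_pos: [0.4822, -0.3013, 0.0093]
tcp_rot: [3.127, 0.289, 0.003]
wrist_force: [-0.5, 0.2, 5.4]
width: 0.731
grip_force: 26.3
```

>>> {"name": "servo_tool", "arguments": {"targets": [{"hand": 1, "x": 0, "y": 0, "z": -0.01, "roll": 0}, {"hand": 1, "x": 0, "y": 0, "z": -0.04, "roll": 0}, {"hand": 1, "x": 0, "y": 0, "z": -0.09, "roll": 0}, {"hand": 1, "x": 0, "y": 0, "z": -0.15, "roll": 0}, {"hand": 1, "x": 0, "y": 0, "z": -0.18, "roll": 0}, {"hand": 1, "x": 0, "y": 0, "z": -0.2, "roll": 0}, {"hand": 1, "x": 0, "y": 0, "z": -0.2, "roll": 0}]}}

```text
time: 3.55
tool_pos: [0.4829, -0.3017, 0.1107]
tcp_rot: [3.125, 0.288, 0.006]
wrist_force: [0.1, 0.3, -0.4]
width: 0.729
grip_force: 27.6
```

```bash
python3 - <<'E'
from h import *
s=bot.read_state(); im=snap('wrist','w4'); print(s['tool_pos'],s['wrist_force'],s['width'],s['grip_force'])
E
```

```text
[ 0.48292122 -0.30170915  0.11071305] [ 0.13185939  0.32578149 -0.43053723] 0.7287466160419214 27.55495995283127
```

View pics/w4.png

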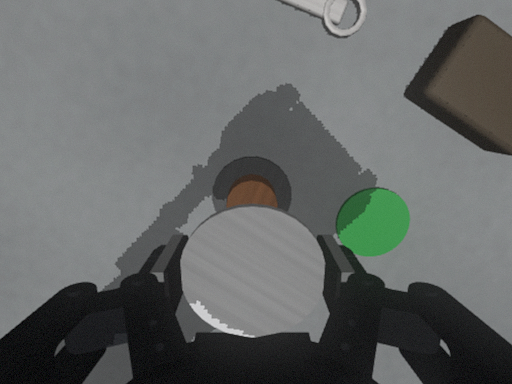

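The blank is held by its rim, level, at (253,272), and the stand is empty. I'm carrying it to the near side of the nest, with the nest ahead of the camera.

>>> {"name": "servo_tool", "arguments": {"targets": [{"hand": 1, "x": 0, "y": -0.03, "z": -0.02, "roll": 0}, {"hand": 1, "x": 0, "y": -0.08, "z": -0.03, "roll": 0}, {"hand": 1, "x": 0, "y": -0.15, "z": -0.04, "roll": 0}, {"hand": 1, "x": 0, "y": -0.23, "z": -0.04, "roll": 0}, {"hand": 1, "x": 0, "y": -0.31, "z": -0.04, "roll": 0}, {"hand": 1, "x": 0, "y": -0.39, "z": -0.04, "roll": 0}, {"hand": 1, "x": 0, "y": -0.47, "z": -0.04, "roll": 0}, {"hand": 1, "x": 0, "y": -0.54, "z": -0.04, "roll": 0}, {"hand": 1, "x": 0, "y": -0.6, "z": -0.04, "roll": 0}, {"hand": 1, "x": 0, "y": -0.63, "z": -0.04, "roll": 0}]}}

```text
time: 4.43
tool_pos: [0.4208, 0.0119, 0.1256]
tcp_rot: [-3.126, -0.291, 0.007]
wrist_force: [-0.4, -0.6, -0.9]
width: 0.73
grip_force: 27.6
```

>>> {"name": "servo_tool", "arguments": {"targets": [{"hand": 1, "x": 0, "y": 0, "z": 0, "roll": 0}, {"hand": 1, "x": 0, "y": 0, "z": 0, "roll": 0}, {"hand": 1, "x": 0, "y": 0, "z": 0, "roll": 0}]}}

```text
time: 4.68
tool_pos: [0.4231, 0.0086, 0.1268]
tcp_rot: [3.128, 0.289, -0.003]
wrist_force: [0.5, -0.6, -0.6]
width: 0.73
grip_force: 27.6
```

```bash
python3 - <<'E'
from h import *
s=bot.read_state(); im=snap('wrist','w5'); t=snap('top','t5'); print(s['tool_pos'],s['tcp_rot'],s['wrist_force'],s['width'],s['grip_force'])
np.save('s5.npy',np.r_[s['tool_pos'],s['tcp_rot']])
cv2.imwrite('pics/c5.png',cv2.resize(im,(800,600),interpolation=2)[:,:,::-1])
E
```

```text
[0.42314501 0.00856576 0.12675726] [ 3.12806395e+00  2.88623232e-01 -2.92614485e-03] [ 0.45520647 -0.55902996 -0.56613648] 0.7298361773813985 27.60283201932907
```

View pics/c5.png

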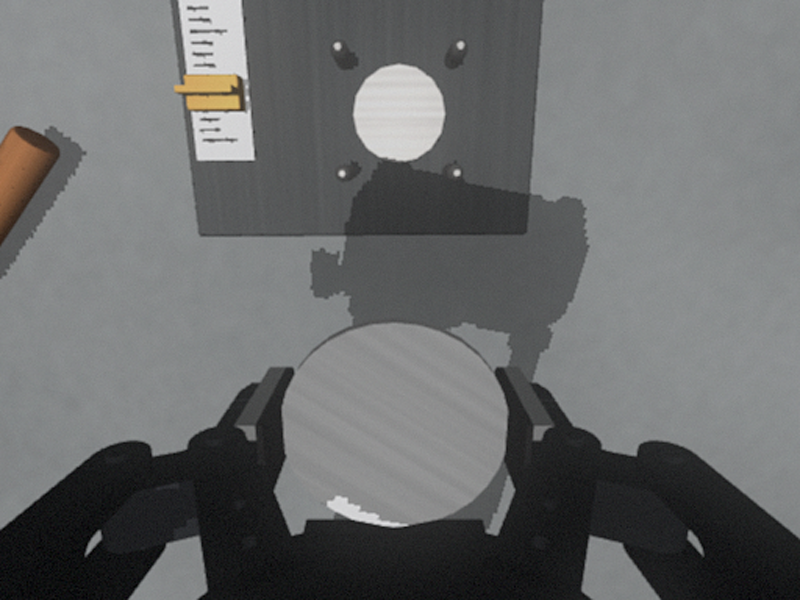

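In this view:
- nest top at (399,113), edges 353/445 and 64/161
- post tips at (338,46), (460,45), (344,174) and (456,173)
- index blade at about (210,88)
- held disc centre at about (395,424)

```bash
cat > m.py <<'E'
from h import *
a=np.load('s5.npy'); s=dict(tool_pos=a[:3],tcp_rot=a[3:])
k=1.5625; w=lambda u,v:ray('wrist',u/k,v/k,s)
n=atz(w(399,112.5),.03); print('nest',n,tri(w(399,112.5),ray('top',215+230/5,120+449/5)))
P=[atz(w(*q),.042) for q in [(338,46),(460,45),(344,174),(456,173)]]
for p in P: print(p)
P=np.array(P); print('mean',P.mean(0)); dx=P[0]+P[1]-P[2]-P[3]; dy=P[0]+P[2]-P[1]-P[3]
print('yaw',np.arctan2(dx[1],dx[0]),np.arctan2(-dy[0],dy[1]),np.linalg.norm(dx)/2,np.linalg.norm(dy)/2)
Rt=R.from_rotvec(s['tcp_rot']).as_matrix(); print('toolyaw',np.arctan2(Rt[1,0],Rt[0,0]))
d=atz(w(395,424),s['tool_pos'][2]+.0247); print('disc',d,'in tool',Rt.T@(d-s['tool_pos']))
for q in [(282,424),(508,424),(395,322),(395,526)]: 
    e=atz(w(*q),s['tool_pos'][2]+.0247); print(Rt.T@(e-s['tool_pos']))
print('blade',atz(w(210,88),.0325))
E
python3 m.py
```

```text
nest [0.51524864 0.02263933 0.03      ] (array([0.5173016 , 0.02243006, 0.007672  ]), [np.float64(0.4), np.float64(0.4)])
[0.53573094 0.05353076 0.042     ]
[0.54577829 0.00168056 0.042     ]
[0.48323271 0.04270826 0.042     ]
[ 0.49318185 -0.00832488  0.042     ]
mean [0.51448095 0.02239868 0.042     ]
yaw 0.19564740317336216 0.19196739679566055 0.053569326936544245 0.0524042980619995
toolyaw 0.18401683947872144
disc [0.42301831 0.00770298 0.15145726] in tool [-0.0003288   0.0008267  -0.02469937]
[-0.000317   -0.03103099 -0.02470156]
[-0.0003406   0.03269217 -0.02469718]
[ 0.03002062  0.00080748 -0.02475634]
[-0.03504883  0.0008487  -0.02463419]
blade [0.5094449  0.11027141 0.0325    ]
```

The post spacing comes out at 53.6 x 52.4 mm (expected 53) and the disc at 65 x 64 mm, so the heights are consistent. I'll move over the nest and then lower to a hover.

>>> {"name": "servo_tool", "arguments": {"targets": [{"hand": 1, "x": 0.04, "y": 0.0045, "z": 0, "roll": -0.003}, {"hand": 1, "x": 0.09, "y": 0.0045, "z": 0, "roll": -0.003}, {"hand": 1, "x": 0.14, "y": 0.0045, "z": 0, "roll": -0.003}, {"hand": 1, "x": 0.175, "y": 0.0045, "z": 0.02, "roll": -0.003}, {"hand": 1, "x": 0.186, "y": 0.0045, "z": 0.06, "roll": -0.003}, {"hand": 1, "x": 0.186, "y": 0.0045, "z": 0.11, "roll": -0.003}, {"hand": 1, "x": 0.186, "y": 0.0045, "z": 0.16, "roll": -0.003}, {"hand": 1, "x": 0.186, "y": 0.0045, "z": 0.19, "roll": -0.003}, {"hand": 1, "x": 0.186, "y": 0.0045, "z": 0.199, "roll": -0.003}, {"hand": 1, "x": 0.186, "y": 0.0045, "z": 0.199, "roll": -0.003}]}}

```text
time: 5.62
tool_pos: [0.5142, 0.0228, 0.0264]
tcp_rot: [-3.127, -0.3, 0.006]
wrist_force: [-0.7, 0.3, -0.4]
width: 0.733
grip_force: 27.6
```

>>> {"name": "servo_tool", "arguments": {"targets": [{"hand": 1, "x": 0, "y": 0, "z": 0, "roll": 0}, {"hand": 1, "x": 0, "y": 0, "z": 0, "roll": 0}, {"hand": 1, "x": 0, "y": 0, "z": 0, "roll": 0}, {"hand": 1, "x": 0, "y": 0, "z": 0, "roll": 0}]}}

```text
time: 5.95
tool_pos: [0.5168, 0.0237, 0.0297]
tcp_rot: [3.127, 0.303, 0.004]
wrist_force: [0.3, -0.3, -0.6]
width: 0.729
grip_force: 27.6
```

```bash
python3 - <<'E'
from h import *
s=bot.read_state(); im=snap('wrist','w6'); print(s['tool_pos'],s['tcp_rot'],s['wrist_force'],s['width'],s['grip_force'])
np.save('s6.npy',np.r_[s['tool_pos'],s['tcp_rot']])
b=snap('side','s6')
cv2.imwrite('pics/c6.png',np.vstack([cv2.resize(im[180:,120:400],(800,580),interpolation=2)[:,:,::-1]]))
E
```

```text
[0.51678938 0.02369097 0.02967625] [3.12669013 0.30265726 0.00417213] [ 0.28974591 -0.33494041 -0.62798428] 0.7288692611166991 27.61155366897583
```

View pics/c6.png

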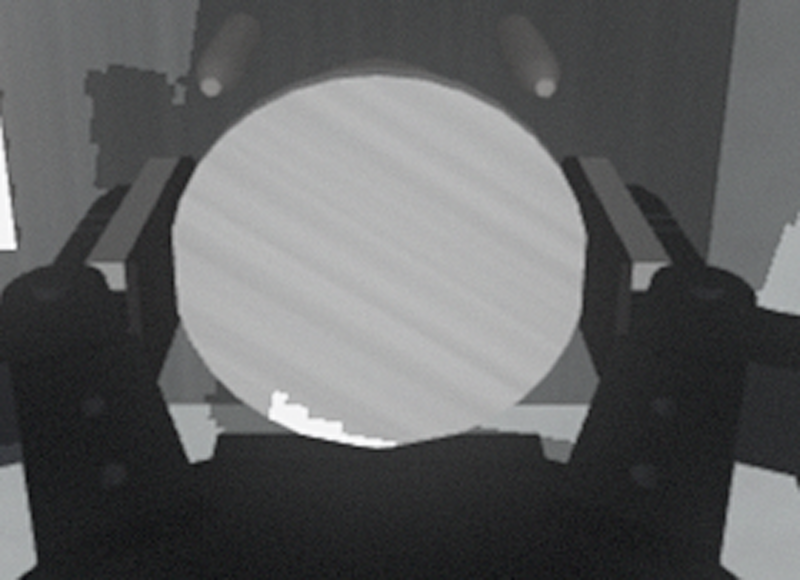

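```bash
python3 - <<'E'
from h import *
T=camera_info('wrist')['T_tool_cam'];c=camera_info('wrist')
def tool(u,v,zt):
    u=120+u/2.857;v=180+v/2.857
    d=T[:3,:3]@np.array([(u-c['cx'])/c['fx'],(v-c['cy'])/c['fy'],1]);e=T[:3,3];return e+d*(zt-e[2])/d[2]
for n,q in dict(l=(173,245),r=(586,245),t=(380,75),b=(385,447)).items(): print(n,tool(*q,-.0247))
for tz in (.026,.0275,.029):
    print(tz,tool(211,85,tz-.042),tool(545,85,tz-.042))
p=[]
for i in range(8):
    p.append(bot.read_state()['tool_pos']); read_camera('wrist')
print(np.array(p).round(4))
E
```

```text
l [ 0.0024431  -0.03081708 -0.0247    ]
r [ 0.00242293  0.03250656 -0.0247    ]
t [ 0.029926   0.0008957 -0.0247   ]
b [-0.03488835  0.00177455 -0.0247    ]
0.026 [ 0.02534066 -0.02537243 -0.016     ] [ 0.02532847  0.02661483 -0.016     ]
0.0275 [ 0.02481292 -0.02567473 -0.0145    ] [ 0.0248006   0.02692144 -0.0145    ]
0.029 [ 0.02428519 -0.02597703 -0.013     ] [ 0.02427272  0.02722805 -0.013     ]
[[0.5163 0.0238 0.0292]
 [0.5161 0.0238 0.029 ]
 [0.5159 0.0238 0.0288]
 [0.5158 0.0239 0.0286]
 [0.5157 0.0239 0.0285]
 [0.5156 0.0238 0.0284]
 [0.5156 0.0238 0.0283]
 [0.5155 0.0238 0.0283]]
```

```bash
python3 - <<'E'
from h import *
s=bot.read_state(); im=snap('wrist','w7'); print(s['tool_pos'],s['tcp_rot'])
a=cv2.imread('pics/w6.png').astype(np.float32).mean(2); b=cv2.imread('pics/w7.png').astype(np.float32).mean(2)
for (u,v) in [(194,210),(311,210)]:
    r=cv2.matchTemplate(b[v-14:v+14,u-14:u+14],a[v-7:v+7,u-7:u+7],cv2.TM_CCOEFF_NORMED); _,m,_,l=cv2.minMaxLoc(r); print('post shift',np.array(l)-7,m)
r=cv2.matchTemplate(b[196:220,235:265],a[200:216,239:261],cv2.TM_CCOEFF_NORMED);print('disc shift',np.array(cv2.minMaxLoc(r)[3])-4)
E
```

```text
[0.51554414 0.02384131 0.02825909] [-3.12694139e+00 -3.03044497e-01  9.62914367e-05]
post shift [ 0 -1] 0.9788259267807007
post shift [ 2 -1] 0.9628651738166809
disc shift [0 0]
```

Settled, the disc sits about 1 mm short along x. I'll correct that and lower slowly.

>>> {"name": "servo_tool", "arguments": {"targets": [{"hand": 1, "x": 0.002, "y": 0, "z": 0.004, "roll": 0}, {"hand": 1, "x": 0.002, "y": 0, "z": 0.01, "roll": 0}, {"hand": 1, "x": 0.002, "y": 0, "z": 0.016, "roll": 0}, {"hand": 1, "x": 0.002, "y": 0, "z": 0.022, "roll": 0}, {"hand": 1, "x": 0.002, "y": 0, "z": 0.026, "roll": 0}, {"hand": 1, "x": 0.002, "y": 0, "z": 0.03, "roll": 0}, {"hand": 1, "x": 0.002, "y": 0, "z": 0.033, "roll": 0}, {"hand": 1, "x": 0.002, "y": 0, "z": 0.035, "roll": 0}, {"hand": 1, "x": 0.002, "y": 0, "z": 0.035, "roll": 0}, {"hand": 1, "x": 0.002, "y": 0, "z": 0.035, "roll": 0}]}}

```text
time: 7.33
tool_pos: [0.5166, 0.024, 0.0108]
tcp_rot: [3.127, 0.303, -0.0]
wrist_force: [0.3, -1.1, -1.2]
width: 0.73
grip_force: 27.6
```

>>> {"name": "servo_tool", "arguments": {"targets": [{"hand": 1, "x": 0, "y": 0, "z": 0, "roll": 0}, {"hand": 1, "x": 0, "y": 0, "z": 0, "roll": 0}, {"hand": 1, "x": 0, "y": 0, "z": 0, "roll": 0}, {"hand": 1, "x": 0, "y": 0, "z": 0, "roll": 0}]}}

```text
time: 7.67
tool_pos: [0.5167, 0.024, 0.0109]
tcp_rot: [3.127, 0.303, 0.0]
wrist_force: [0.5, 0.1, -1.0]
width: 0.731
grip_force: 27.6
```

>>> {"name": "servo_tool", "arguments": {"targets": [{"hand": 1, "x": 0, "y": 0, "z": 0.001, "roll": 0}, {"hand": 1, "x": 0, "y": 0, "z": 0.002, "roll": 0}, {"hand": 1, "x": 0, "y": 0, "z": 0.002, "roll": 0}, {"hand": 1, "x": 0, "y": 0, "z": 0.002, "roll": 0}]}}

```text
time: 8.0
tool_pos: [0.5165, 0.024, 0.0097]
tcp_rot: [-3.127, -0.303, 0.0]
wrist_force: [-0.9, 0.8, 0.0]
width: 0.732
grip_force: 27.6
```

>>> {"name": "servo_tool", "arguments": {"targets": [{"hand": 1, "x": 0, "y": 0, "z": 0.001, "roll": 0}, {"hand": 1, "x": 0, "y": 0, "z": 0.002, "roll": 0}, {"hand": 1, "x": 0, "y": 0, "z": 0.002, "roll": 0}, {"hand": 1, "x": 0, "y": 0, "z": 0.002, "roll": 0}]}}

```text
time: 8.33
tool_pos: [0.5167, 0.024, 0.0093]
tcp_rot: [-3.127, -0.303, -0.0]
wrist_force: [-2.7, -0.5, 4.8]
width: 0.733
grip_force: 27.9
```

Contact came at TCP z = 0.0093, the same height as at pickup. I'm releasing.

>>> {"name": "servo_tool", "arguments": {"targets": [{"hand": -1, "x": 0, "y": 0, "z": 0, "roll": 0}, {"hand": -1, "x": 0, "y": 0, "z": 0, "roll": 0}, {"hand": -1, "x": 0, "y": 0, "z": 0, "roll": 0}, {"hand": -1, "x": 0, "y": 0, "z": 0, "roll": 0}, {"hand": -1, "x": 0, "y": 0, "z": 0, "roll": 0}, {"hand": -1, "x": 0, "y": 0, "z": 0, "roll": 0}, {"hand": -1, "x": 0, "y": 0, "z": 0, "roll": 0}]}}

```text
time: 8.92
tool_pos: [0.5165, 0.024, 0.0087]
tcp_rot: [-3.127, -0.303, 0.0]
wrist_force: [-0.1, -0.5, -0.3]
width: 0.999
grip_force: 0.0
```

>>> {"name": "servo_tool", "arguments": {"targets": [{"hand": -1, "x": 0, "y": 0, "z": -0.02, "roll": 0}, {"hand": -1, "x": 0, "y": 0, "z": -0.05, "roll": 0}, {"hand": -1, "x": 0, "y": 0, "z": -0.1, "roll": 0}, {"hand": -1, "x": 0, "y": 0, "z": -0.17, "roll": 0}, {"hand": -1, "x": 0, "y": 0, "z": -0.24, "roll": 0}, {"hand": -1, "x": 0, "y": 0, "z": -0.3, "roll": 0}, {"hand": -1, "x": 0, "y": 0, "z": -0.34, "roll": 0}, {"hand": -1, "x": 0, "y": 0, "z": -0.36, "roll": 0}, {"hand": -1, "x": 0, "y": 0, "z": -0.36, "roll": 0}, {"hand": -1, "x": 0, "y": 0, "z": -0.36, "roll": 0}]}}

```text
time: 9.75
tool_pos: [0.5164, 0.024, 0.1888]
tcp_rot: [3.127, 0.303, 0.001]
wrist_force: [-0.7, -0.3, -0.4]
width: 1.002
grip_force: 0.0
```

```bash
python3 - <<'E'
from h import *
for i in range(3): read_camera('wrist')
s=bot.read_state(); im=snap('wrist','w8'); print(s['time'],s['tool_pos'],s['tcp_rot'],s['width'])
np.save('s8.npy',np.r_[s['tool_pos'],s['tcp_rot']])
cv2.imwrite('pics/c8.png',cv2.resize(im,(800,600),interpolation=2)[:,:,::-1])
E
```

```text
9.9 [0.51499257 0.02396095 0.18646324] [-3.12654527 -0.30277587  0.00643468] 0.9996790943036828
```

View pics/c8.png

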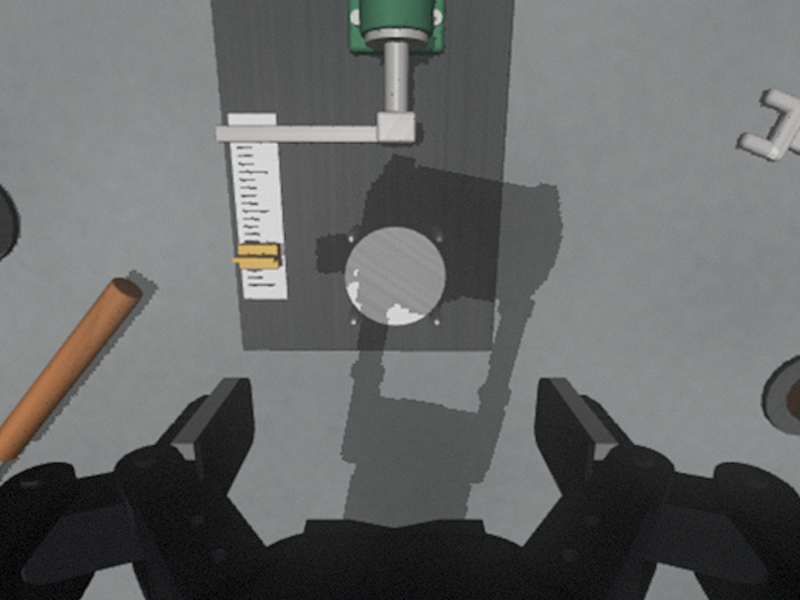

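The disc lies in the nest between the post tips (350,238), (439,238), (353,322) and (437,322). The grip post's top is at about (396,120), the cross arm at v≈134 from u=217, and the blade at about (256,259).

```bash
cat > g.py <<'E'
from h import *
a=np.load('s8.npy'); s=dict(tool_pos=a[:3],tcp_rot=a[3:])
k=1.5625; w=lambda u,v:ray('wrist',u/k,v/k,s)
n=np.mean([atz(w(*q),.042) for q in [(350,238),(439,238),(353,322),(437,322)]],0); d=atz(w(395.5,275.7),.034)
yaw=.192; G=np.array([[np.cos(yaw),np.sin(yaw)],[-np.sin(yaw),np.cos(yaw)]])
g=lambda p:(G@(p-n)[:2]*1000).round(1)
print('nest',n,'disc in gauge mm',g(d))
for nm,q,z in [('tip',(350,238),.042),('tip',(437,322),.042),('blade l',(234,260),.0325),('blade r',(279,262),.0325),('barrel axis',(396,35),.07),('arm end',(217,133),.073),('corner',(243,350),.01),('corner2',(491,350),.01)]: print(nm,g(atz(w(*q),z)))
for q in [(377,112),(414,112),(377,124),(414,124),(396,142)]: print(q,g(atz(w(*q),.124)))
Rt=R.from_rotvec(s['tcp_rot']).as_matrix(); print('toolyaw',np.arctan2(Rt[1,0],Rt[0,0]))
im=cv2.imread('pics/w8.png'); print(im[66:94,253].mean(1).astype(int)); print(im[150:178,163])
p=n+np.r_[G.T@[.085,0],0]; print('post xy',p, 'tool delta',Rt.T@(p-s['tool_pos']))
E
python3 g.py
```

```text
nest [0.51427611 0.02275042 0.042     ] disc in gauge mm [ 1.5 -0.5]
tip [26.9 27.2]
tip [-26.9 -27. ]
blade l [ 11.3 102.2]
blade r [10.1 73.7]
barrel axis [131.1  -0.4]
arm end [85.5 90.9]
corner [-59.4 109.6]
corner2 [-59.2 -69.7]
(377, 112) [90.9  7.5]
(414, 112) [90.9 -7.5]
(377, 124) [86.3  7.5]
(414, 124) [86.3 -7.6]
(396, 142) [79.4 -0.3]
toolyaw 0.19308034555499168
[198 202 199 202 184 149 158 185 199 199 197 195 195 196 194 195 197 199
 198 199 198 199 200 180 126  71  51  62]
[[159 158 158]
 [221 220 219]
 [216 215 215]
 [185 183 184]
 [103 101 104]
 [ 61  68  74]
 [ 63  96 120]
 [ 94 157 186]
 [105 181 211]
 [106 178 210]
 [102 175 207]
 [103 176 210]
 [ 91 148 177]
 [ 59  75  90]
 [ 67  96 111]
 [ 92 151 181]
 [108 180 214]
 [103 174 207]
 [104 174 209]
 [101 173 210]
 [102 174 212]
 [115 161 187]
 [107 113 115]
 [107 107 105]
 [180 178 179]
 [219 217 218]
 [197 197 197]
 [138 137 139]]
post xy [0.5977142  0.03897034 0.042     ] tool delta [0.08464718 0.00125877 0.14412165]
```

Geometry agrees everywhere: base corners at -59 mm, barrel at 131, arm end at 85.5. The disc is 1.5 mm off centre, within its play. I need the blade more exactly, so I'll read pixel profiles of two views.

```bash
python3 - <<'E'
import cv2
for f,u0,u1,v0,v1 in [('w8',148,184,153,176),('w5',110,160,44,74)]:
    im=cv2.imread(f'pics/{f}.png').astype(int); print(f,list(range(u0,u1,3)))
    for v in range(v0,v1): print(v,[ '%3d/%3d'%(im[v,u,2],im[v,u,2]-im[v,u,0]) for u in range(u0,u1,3)])
E
```

```text
w8 [148, 151, 154, 157, 160, 163, 166, 169, 172, 175, 178, 181]
153 ['127/ -4', ' 90/  0', '215/ -2', '173/  0', '173/ -2', '184/ -1', '207/ -2', '214/ -3', '215/ -2', '215/ -2', '213/ -2', '162/ -2']
154 ['131/ -3', ' 89/ -2', '218/ -3', ' 85/  2', ' 83/  2', '104/  1', '176/  1', '202/  2', '184/  2', '181/  2', '209/ -1', '173/  0']
155 ['131/ -4', ' 87/ -1', '181/  0', ' 87/ 12', ' 80/ 15', ' 74/ 13', '113/  9', '142/  9', '105/  9', '103/ 11', '157/  4', '159/ -2']
156 ['137/ -3', ' 94/  3', '137/ 48', '126/ 59', '127/ 60', '120/ 57', '128/ 63', '125/ 60', '113/ 53', '137/ 68', ' 65/ 25', '129/ -1']
157 ['146/ -2', ' 91/  4', '184/ 98', '191/ 95', '191/ 95', '186/ 92', '192/ 97', '190/ 94', '181/ 89', '198/ 99', ' 66/ 20', '137/  2']
158 ['142/ -4', ' 87/  0', '213/109', '212/103', '211/103', '211/106', '212/105', '211/104', '211/103', '214/103', ' 64/ 17', '142/  0']
159 ['144/ -1', ' 82/ -7', '210/107', '208/106', '210/106', '210/104', '210/105', '209/102', '206/104', '211/102', ' 65/ 17', '145/  0']
160 ['142/ -2', ' 86/ -6', '208/109', '210/106', '211/108', '207/105', '209/1
[... 7233 characters left out ...]
/ 58', '117/ 56', '100/ 45', '111/ 52', '110/ 52', '107/ 49', '106/ 48', ' 74/ 29', ' 87/ 40', ' 81/ 34', ' 67/ 22', '168/  0']
71 ['143/ -2', '137/ -5', '143/ -2', ' 92/  0', '142/  2', '140/  4', '158/ -1', '112/  5', '155/ -1', '155/ -2', '152/  0', '135/  1', '136/  1', '157/ -1', '154/  0', '158/  3', '185/  1']
72 ['138/ -2', '140/  0', '144/ -3', ' 92/  0', '163/ -1', '209/  0', '218/ -3', '186/ -3', '220/ -2', '216/ -2', '218/ -2', '201/ -3', '203/ -2', '217/ -2', '219/ -1', '218/ -3', '196/ -2']
73 ['142/ -2', '138/ -3', '141/ -2', ' 89/  1', '147/ -2', '213/ -1', '213/ -1', '217/  0', '214/  0', '214/  1', '212/ -2', '216/ -1', '217/  0', '212/ -1', '209/ -2', '214/ -1', '215/ -2']
```

>>> {"name": "servo_tool", "arguments": {"targets": [{"hand": -1, "x": 0.05, "y": 0.0025, "z": 0, "roll": 0}, {"hand": -1, "x": 0.1, "y": 0.0025, "z": 0, "roll": 0}, {"hand": -1, "x": 0.15, "y": 0.0025, "z": 0, "roll": 0}, {"hand": -1, "x": 0.17, "y": 0.0025, "z": 0, "roll": 0}, {"hand": -1, "x": 0.17, "y": 0.0025, "z": 0.01, "roll": 0}, {"hand": -1, "x": 0.17, "y": 0.0025, "z": 0.03, "roll": 0}, {"hand": -1, "x": 0.17, "y": 0.0025, "z": 0.03, "roll": 0}, {"hand": -1, "x": 0.17, "y": 0.0025, "z": 0.03, "roll": 0}]}}

```text
time: 10.62
tool_pos: [0.5977, 0.0388, 0.1717]
tcp_rot: [-3.127, -0.303, 0.007]
wrist_force: [0.2, 0.6, -0.5]
width: 0.999
grip_force: 0.0
```

```bash
python3 - <<'E'
from h import *
r=[];G=lambda y:np.array([[np.cos(y),np.sin(y)],[-np.sin(y),np.cos(y)]])
k=1.5625
for f,b,tips in [('s5',[(113,56.2),(143,56.4)],[(338,46),(460,45),(344,174),(456,173)]),('s8',[(151,166.0),(163,166.1)],[(350,238),(439,238),(353,322),(437,322)])]:
    a=np.load(f+'.npy'); s=dict(tool_pos=a[:3],tcp_rot=a[3:])
    n=np.mean([atz(ray('wrist',u/k,v/k,s),.042) for u,v in tips],0)
    for q in b: print(f,(G(.193)@(atz(ray('wrist',*q,s),.0325)-n)[:2]*1000).round(1))
    r.append(ray('wrist',*b[0],s))
print(tri(*r))
for i in range(6): read_camera('wrist')
s=bot.read_state(); print(s['tool_pos'],s['tcp_rot'],s['time'])
E
```

```text
s5 [ 12.1 102.6]
s5 [11.8 81. ]
s8 [ 11.8 100.9]
s8 [11.7 89. ]
(array([0.50677704, 0.12402007, 0.03447309]), [np.float64(0.5), np.float64(0.5)])
[0.60024748 0.03898121 0.17446154] [3.12687348e+00 3.02766490e-01 1.64160125e-03] 10.9167
```

The blade is at gauge x ≈ 11.9 mm in both views (z ≈ 0.034, expected 0.0325), so the rod reading needed is about 73 mm. I'm lowering over the grip post now.

>>> {"name": "servo_tool", "arguments": {"grip_force": 70, "targets": [{"hand": -1, "x": -0.004, "y": 0, "z": 0.04, "roll": 0}, {"hand": -1, "x": -0.004, "y": 0, "z": 0.08, "roll": 0}, {"hand": -1, "x": -0.004, "y": 0, "z": 0.12, "roll": 0}, {"hand": -1, "x": -0.004, "y": 0, "z": 0.15, "roll": 0}, {"hand": -1, "x": -0.004, "y": 0, "z": 0.165, "roll": 0}, {"hand": -1, "x": -0.004, "y": 0, "z": 0.165, "roll": 0}, {"hand": -1, "x": -0.004, "y": 0, "z": 0.165, "roll": 0}, {"hand": -1, "x": -0.004, "y": 0, "z": 0.165, "roll": 0}]}}

```text
time: 11.58
tool_pos: [0.5994, 0.0387, 0.0927]
tcp_rot: [3.127, 0.303, 0.004]
wrist_force: [0.7, -0.3, 0.9]
width: 0.998
grip_force: 0.0
```

>>> {"name": "servo_tool", "arguments": {"targets": [{"hand": 1, "x": 0, "y": 0, "z": 0, "roll": 0}, {"hand": 1, "x": 0, "y": 0, "z": 0, "roll": 0}, {"hand": 1, "x": 0, "y": 0, "z": 0, "roll": 0}, {"hand": 1, "x": 0, "y": 0, "z": 0, "roll": 0}, {"hand": 1, "x": 0, "y": 0, "z": 0, "roll": 0}, {"hand": 1, "x": 0, "y": 0, "z": 0, "roll": 0}, {"hand": 1, "x": 0, "y": 0, "z": 0, "roll": 0}, {"hand": 1, "x": 0, "y": 0, "z": 0, "roll": 0}, {"hand": 1, "x": 0, "y": 0, "z": 0, "roll": 0}, {"hand": 1, "x": 0, "y": 0, "z": 0, "roll": 0}]}}

```text
time: 12.42
tool_pos: [0.5982, 0.0394, 0.0917]
tcp_rot: [-3.126, -0.303, 0.0]
wrist_force: [-2.8, 4.1, 4.7]
width: 0.175
grip_force: 69.4
```

>>> {"name": "servo_tool", "arguments": {"targets": [{"hand": 1, "x": 0, "y": 0, "z": 0, "roll": 0}, {"hand": 1, "x": 0, "y": 0, "z": 0, "roll": 0}, {"hand": 1, "x": 0, "y": 0, "z": 0, "roll": 0}, {"hand": 1, "x": 0, "y": 0, "z": 0, "roll": 0}]}}

```text
time: 12.75
tool_pos: [0.5982, 0.0395, 0.0917]
tcp_rot: [-3.126, -0.303, 0.0]
wrist_force: [-2.3, 4.9, 5.1]
width: 0.173
grip_force: 69.4
```

The post is gripped: opening about 15 mm at 69 N. Pulling 73 mm, smoothly.

>>> {"name": "servo_tool", "arguments": {"targets": [{"hand": 1, "x": -0.008, "y": 0, "z": 0, "roll": 0}, {"hand": 1, "x": -0.02, "y": 0, "z": 0, "roll": 0}, {"hand": 1, "x": -0.036, "y": 0, "z": 0, "roll": 0}, {"hand": 1, "x": -0.056, "y": 0, "z": 0, "roll": 0}, {"hand": 1, "x": -0.076, "y": 0, "z": 0, "roll": 0}, {"hand": 1, "x": -0.096, "y": 0, "z": 0, "roll": 0}, {"hand": 1, "x": -0.114, "y": 0, "z": 0, "roll": 0}, {"hand": 1, "x": -0.13, "y": 0, "z": 0, "roll": 0}, {"hand": 1, "x": -0.14, "y": 0, "z": 0, "roll": 0}, {"hand": 1, "x": -0.146, "y": 0, "z": 0, "roll": 0}]}}

```text
time: 13.58
tool_pos: [0.5301, 0.0263, 0.0917]
tcp_rot: [-3.125, -0.301, -0.014]
wrist_force: [10.7, 9.3, -7.7]
width: 0.171
grip_force: 68.2
```

>>> {"name": "servo_tool", "arguments": {"targets": [{"hand": 1, "x": 0, "y": 0, "z": 0, "roll": 0}, {"hand": 1, "x": 0, "y": 0, "z": 0, "roll": 0}, {"hand": 1, "x": 0, "y": 0, "z": 0, "roll": 0}, {"hand": 1, "x": 0, "y": 0, "z": 0, "roll": 0}, {"hand": 1, "x": 0, "y": 0, "z": 0, "roll": 0}, {"hand": 1, "x": 0, "y": 0, "z": 0, "roll": 0}, {"hand": 1, "x": 0, "y": 0, "z": 0, "roll": 0}, {"hand": 1, "x": 0, "y": 0, "z": 0, "roll": 0}, {"hand": 1, "x": 0, "y": 0, "z": 0, "roll": 0}, {"hand": 1, "x": 0, "y": 0, "z": 0, "roll": 0}]}}

```text
time: 14.42
tool_pos: [0.5305, 0.0264, 0.0917]
tcp_rot: [-3.125, -0.302, -0.013]
wrist_force: [10.1, 9.4, -7.3]
width: 0.172
grip_force: 68.4
```

```bash
python3 - <<'E'
from h import *
s=bot.read_state(); im=snap('wrist','w9');t=snap('top','t9');b=snap('side','s9'); print(s['time'],s['tool_pos'],s['tcp_rot'],s['wrist_force'],s['width'],s['grip_force'])
np.save('s9.npy',np.r_[s['tool_pos'],s['tcp_rot']])
d=s['tool_pos']-np.array([.5982,.0395,.0917]);print(d,np.linalg.norm(d))
W=cv2.resize(im,(512,384)); T=cv2.resize(t[160:240,200:290],(288,256),interpolation=2); S=cv2.resize(b[165:245,215:305],(288,256),interpolation=2)
o=np.zeros((512,800,3),np.uint8); o[:384,:512]=W; o[:256,512:]=T; o[256:512,512:]=S
cv2.imwrite('pics/c9.png',o[:,:,::-1])
E
```

```text
14.4167 [0.53046286 0.02635156 0.09172899] [-3.12495011 -0.3015646  -0.0132307 ] [10.06894533  9.35194955 -7.33700926] 0.17177729582080212 68.3697760105133
[-6.77371381e-02 -1.31484425e-02  2.89869620e-05] 0.06900146559575485
```

View pics/c9.png

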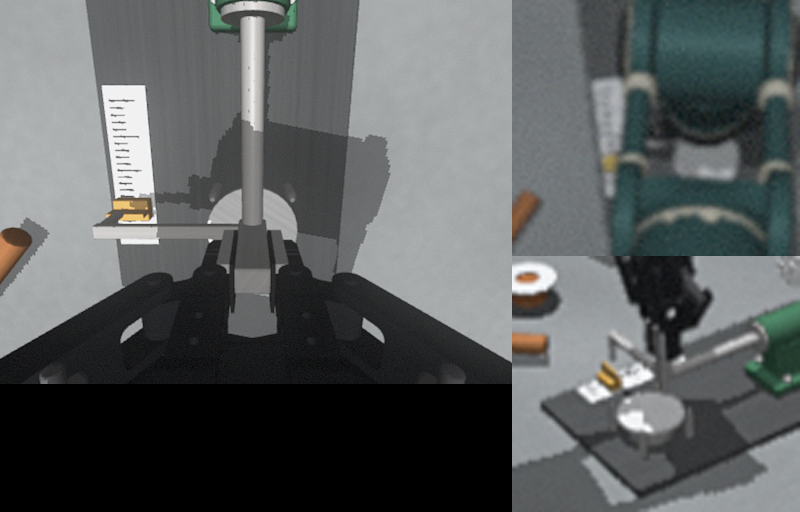

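The feeler is nearly over the blade. The cross arm is at v≈226–238, left end at u=94, with the blade just behind it at v≈217. The blank still lies in the nest. TCP travel is 69 mm, about 4 mm short because of compliance, so I'll pull the rest and check numerically.

>>> {"name": "servo_tool", "arguments": {"targets": [{"hand": 1, "x": -0.003, "y": 0, "z": 0, "roll": 0}, {"hand": 1, "x": -0.006, "y": 0, "z": 0, "roll": 0}, {"hand": 1, "x": -0.008, "y": 0, "z": 0, "roll": 0}, {"hand": 1, "x": -0.008, "y": 0, "z": 0, "roll": 0}, {"hand": 1, "x": -0.008, "y": 0, "z": 0, "roll": 0}, {"hand": 1, "x": -0.008, "y": 0, "z": 0, "roll": 0}, {"hand": 1, "x": -0.008, "y": 0, "z": 0, "roll": 0}, {"hand": 1, "x": -0.008, "y": 0, "z": 0, "roll": 0}]}}

```text
time: 15.23
tool_pos: [0.5267, 0.0256, 0.0917]
tcp_rot: [-3.125, -0.302, -0.014]
wrist_force: [10.7, 9.5, -7.1]
width: 0.173
grip_force: 68.3
```

```bash
python3 - <<'E'
from h import *
s=bot.read_state(); im=snap('wrist','w10'); b=snap('side','s10'); print(s['time'],s['tool_pos'],s['wrist_force'],s['width'],s['grip_force'])
d=s['tool_pos']-np.array([.5982,.0395,.0917]);print('travel',np.linalg.norm(d))
g=np.array([np.cos(.193),np.sin(.193)]); n=np.array([.5145,.0226])
# cross arm edges in w8 (rest) and w10, brightness along columns near its left end
for f,st,cols,v0,v1 in [('w8',np.load('s8.npy'),(142,146),74,96),('w10',np.r_[s['tool_pos'],s['tcp_rot']],(98,104),214,250)]:
    I=cv2.imread(f'pics/{f}.png').astype(int); S=dict(tool_pos=st[:3],tcp_rot=st[3:])
    print(f)
    for v in range(v0,v1):
        px=I[v,cols[0]:cols[1]].mean(0).astype(int); p=[round(((atz(ray('wrist',cols[0]+1.5,v,S),z)[:2]-n)@g)*1000,1) for z in (.073,.067)]
        print(v,px,p)
E
```

```text
15.2333 [0.52667905 0.0256399  0.09174643] [10.73645029  9.49475781 -7.09694115] 0.17320875377168354 68.30162644386292
travel 0.07285156911169274
w8
74 [98 98 97] [np.float64(93.7), np.float64(94.2)]
75 [95 95 92] [np.float64(93.0), np.float64(93.5)]
76 [97 96 95] [np.float64(92.2), np.float64(92.7)]
77 [95 94 92] [np.float64(91.5), np.float64(91.9)]
78 [94 93 92] [np.float64(90.7), np.float64(91.2)]
79 [88 87 85] [np.float64(90.0), np.float64(90.4)]
80 [121 122 121] [np.float64(89.2), np.float64(89.6)]
81 [166 169 170] [np.float64(88.5), np.float64(88.9)]
82 [179 181 183] [np.float64(87.7), np.float64(88.1)]
83 [179 179 183] [np.float64(87.0), np.float64(87.4)]
84 [182 182 184] [np.float64(86.2), np.float64(86.6)]
85 [183 185 187] [np.float64(85.5), np.float64(85.8)]
86 [182 184 185] [np.float64(84.7), np.float64(85.0)]
87 [180 182 184] [np.float64(84.0), np.float64(84.3)]
88 [182 184 185] [np.float64(83.2), np.float64(83.5)]
89 [172 173 176] [np.float64(82.5), np.float64(82.7)]
90 [127 128 129] [np.float64(81.7), np.float64(81.9)]
91 [89 89 86] [np.float64(80.9), np.float64(81.2)]

[... 1461 characters left out ...]
64(7.1)]
237 [202 204 207] [np.float64(9.1), np.float64(6.5)]
238 [186 188 188] [np.float64(8.5), np.float64(5.8)]
239 [165 165 161] [np.float64(7.9), np.float64(5.1)]
240 [170 169 166] [np.float64(7.2), np.float64(4.5)]
241 [169 169 165] [np.float64(6.6), np.float64(3.8)]
242 [170 170 166] [np.float64(6.0), np.float64(3.2)]
243 [170 170 166] [np.float64(5.3), np.float64(2.5)]
244 [170 170 166] [np.float64(4.7), np.float64(1.9)]
245 [170 170 167] [np.float64(4.1), np.float64(1.2)]
246 [170 170 166] [np.float64(3.4), np.float64(0.5)]
247 [170 169 166] [np.float64(2.8), np.float64(-0.1)]
248 [170 170 166] [np.float64(2.1), np.float64(-0.8)]
249 [171 171 167] [np.float64(1.5), np.float64(-1.5)]
```

The cross arm is at gauge x ≈ 12.2 mm (edges 16.0/8.4) and the blade at 11.9, so the feeler is over the blade to within 1 mm. TCP travel is 72.9 mm. I'll settle briefly, confirm it is steady and hand in.

>>> {"name": "servo_tool", "arguments": {"targets": [{"hand": 1, "x": 0, "y": 0, "z": 0, "roll": 0}, {"hand": 1, "x": 0, "y": 0, "z": 0, "roll": 0}, {"hand": 1, "x": 0, "y": 0, "z": 0, "roll": 0}, {"hand": 1, "x": 0, "y": 0, "z": 0, "roll": 0}, {"hand": 1, "x": 0, "y": 0, "z": 0, "roll": 0}, {"hand": 1, "x": 0, "y": 0, "z": 0, "roll": 0}]}}

```text
time: 15.83
tool_pos: [0.5267, 0.0256, 0.0917]
tcp_rot: [-3.125, -0.302, -0.014]
wrist_force: [10.6, 9.4, -5.8]
width: 0.179
grip_force: 68.3
```

```bash
python3 - <<'E'
from h import *
s=bot.read_state(); d=np.linalg.norm(s['tool_pos']-np.array([.5982,.0395,.0917])); print(d,s['joint_vel'].round(4),s['grip_force'])
if abs(d-.073)<.0015 and s['grip_force']>50: print(ticket.finish_job())
E
```

```text
0.07284135454693677 [-0.0016 -0.0003 -0.001  -0.0007 -0.0004 -0.0013] 68.30163717269897
the job is handed in; nothing more can be done
None
```

I handed the job in with the blank in the nest and the rod held out about 73 mm at 68 N, with the feeler within about 1 mm of the index blade by my measurement; no verdict came back.

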